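# Rock a tight choke holder out of its nest and hold it clear

## Task

The grey choke holder sits tight in its steel nest, gripped by a ball-nosed stop at each side. Take it by its red bar, rock it towards one stop and then the other until both are pushed back and it comes free, and finish while still holding it upright, just clear (a couple of centimetres) above the nest. The nest only rests on its base, so do not drag it up with the holder, and leave the other things on the bench alone.

Things in the scene. Friction and masses are not known exactly. Their poses are not given: they have to be found in the camera images.
- grip_bar (a point): Centre of the red grip bar: round, 16 mm diameter, 36 mm long along this x axis, on a 13 mm stem in the middle of the loose holder (0.2 to 0.4 kg). Holder's foot: grey plate 50 (x) x 60 (y) x 10 mm, with a copper-wound choke (40 mm across, wire ends 38 mm above the foot's underside) round the stem. Bar centre is 83 mm above the foot's underside. z is up
- holder_foot (a point): Centre of the underside of the holder's foot; axes as for the grip bar. It sits on the nest's pocket floor at the start
- jig_base: Blue base plate fixed to the bench, 94 (x) x 140 (y) x 10 mm, origin at the centre of its underside on the bench; its x axis runs along the grip bar, its y axis points from the right stop to the left stop
- nest_floor (a point): Centre of the nest's pocket floor, 22 mm above the bench; axes as the base. The foot has about 1 mm play all round in the pocket (side lips 3 mm, end walls 8 mm high), so it can rock about the base's x axis on either long bottom edge, 30 mm left or right of its middle. Black stop housings at y = +/-44 to 64 mm rise 28 mm above the pocket floor, the nest's highest part
- nest (a joint): How far the steel nest (90 x 132 x 12 mm plate, 1.4 kg) has risen off its base, m; 0 = seated. Only its weight holds it down; two dowels guide it straight up. A pull of about 14 N on the holder raises the nest with it unless the stops give way first. Over 0.008 is a failure
- stop_left (a joint): Left stop (+y of the base): 14 mm brass ball, centre 16.6 mm above the pocket floor; at 0 overhangs the foot's top edge by 4 mm. Slides level outwards, m (0 to 0.012), 5 N friction, no spring: stays where pushed. Raising that edge of the foot (over 10 N at first) pushes it out; a 9 degree tilt on the opposite bottom edge pushes it out 2 to 3 mm, then it yields to a light pull
- stop_right (a joint): Right stop (-y side of the base), the mirror image of the left one; grows as it is pushed outwards (to -y)
- choke_a: Bystander: loose copper-wound ring choke, 36 x 40 x 28 mm
- choke_b: Bystander: loose copper-wound ring choke, 36 x 40 x 28 mm
- green_core: Bystander: loose bare green ring core, 34 mm across, 13 mm high
- spool: Bystander: loose spool of solder, 55 mm across, 40 mm high
- phone: Bystander: black phone lying flat, 162 x 82 x 11 mm
- cutters: Bystander: side cutters with red and black handles lying flat, 164 x 51 x 11 mm

How it is judged (in metres and radians):
On the way:
1. the holder is leaned over (at least 3 degrees) while still in its nest (angle between grip_bar's own z axis and vertical above 0.055 rad and z of holder_foot in the frame of nest_floor below 0.012 m), for 0.1 s.
At the end, for the whole second after the job is handed in: Gripped, still, upright within 15 degrees, foot's underside 31 to 90 mm above the pocket floor, within 30 mm sideways of the pocket's middle, touching no part of the jig; both stops pushed back over 1 mm; nest seated within 2 mm (z of holder_foot in the frame of nest_floor between 0.031 and 0.09 m and horizontal distance between holder_foot and nest_floor below 0.03 m and angle between grip_bar's own z axis and vertical below 0.26 rad and contact force between holder and the fingers above 2 N and contact force between holder and jig_base below 0.2 N and linear speed of holder below 0.03 m/s and value of joint nest below 0.002 m and value of joint each of stop_left, stop_right above 0.001 m); the arm keeps its last pose, push and grip.
It fails at once if the nest is lifted more than 8 mm off its base (value of joint nest above 0.008 m).
It fails at once if a bystander is moved more than 3 cm (distance of any of choke_a, choke_b, green_core, spool, phone, cutters from where it was at the start of the episode above 0.03 m).
It also fails if it takes over 40 s, if anything falls off the work surface, if the arm or the gripper's body presses on something with over 40 N, if the wrist force passes 120 N, or if a joint passes its speed limit or range.

## Robot

A 6-joint arm with a two-finger parallel gripper is mounted at the origin on a cart in front of the work surface, level with it; the furniture and walls round the work are solid. World frame = base frame: x ahead of the robot, y to its left, z up, the work surface at z = 0. Lengths are in mm, angles in rad, forces in N, time in s.
With the tool pointing down it reaches from about 325 to 925 mm from the base axis. Payload 3.1 kg.
Tool frame: the origin (TCP) lies between the finger pads; the fingertips stand 25 mm ahead of it and the grasp point (between the pads) lies 6 mm ahead of it (manip.finger_overhang is the distance from the TCP to the fingertips, in mm); z points along the fingers, y is the line along which they close (so a half turn about z gives the same grasp; the last joint's range is limited). The gripper opens to 85 mm and grips with 20 to 120 N. Pads are 22 mm wide; open, the fingers measure 114 mm over their backs; the gripper's body (76 mm by 85 mm) begins 54 mm behind the grasp point. The pads swing forward as they close: fully open they stand 13 mm farther back than shut.
Start: joints at [-1.281, 0.217, 1.613, -0, 1.311, -0.112], TCP at [244.444, -575.228, 256.3] pointing down, gripper open.
Joint ranges: [-2.75, 2.75], [-0.78, 2.1], [0.31, 2.55], [-1.13, 4.27], [0.13, 2.63], [-2.58, 2.58]. Speed limits (rad/s): [2.79, 2.79, 3.14, 3.14, 3.14, 3.14].

## Interface

Orientations are given as a rotation vector (axis times angle).
In Python, from bench import monitor, grab_frame, camera_params, job_done, manip gives the robot as it stands.
- The arm moves only by the tool play_rows, never from a script. Its argument "targets" is a list of rows, each a list of 2 entries, a list of its own where there are three numbers: the shift along the world's x, y, z in m, then the turn, a rotation vector about the world's x, y, z in rad. A call has 1 to 10 rows; each row is the pose to reach, as a shift and turn from the pose commanded when the call began; what a row does not reach only later rows make up. A row lasts 1/8 s, in which the tool goes at most 62.5 mm and 10.7 degrees, less where a joint would pass 70% of its speed; a pose out of reach is approached as far as the arm can. A call with a gripper value outside its range is refused whole. "gripper" is the opening, from 0 (shut) to 1 (fully open), set as the call begins (left out, the last holds). The fingers move at their own pace and stop on an object; "newtons" is the grip in N (left out, the last holds). Time passes only in rows, so rows that repeat a pose let the fingers close. It gives the time, the measured TCP pose, the force, the opening and the grip force at its end, in the units of the state.
- monitor.state(): the state, without advancing time (a new reading comes with each control period).
- grab_frame(name): name is "scene" or "top"; returns the picture (420x560x3 uint8, red, green, blue); there is no depth.
- camera_params(name): a dict with "vertical_fov" (degrees; the focal length in pixels is half the picture's height over the tangent of half this angle, whatever the lens; pixels are square), "cx", "cy" (the principal point, pixels), "dist_coeffs" ([k1, k2, p1, p2, k3] as OpenCV has them; the pictures are not rectified), "position" and "rotation" of the camera in the world. Camera axes: x right, y up, looking along -z (the intrinsics and any distortion apply to the point x, -y, -z); pixel columns grow to the right and rows downward; lengths in mm; the calibration is good to about 2 mm. A picture is of the moment at which its call begins. camera_params takes no time and is no camera call.
- job_done(): hands the job in; it is judged then, once.
The state is a dict: "t": time; "qpos": joint angles; "joint_velocities": joint speeds; "effort": joint torques, N m; "tcp_pos": TCP position; "eef_rot": TCP orientation; "force": force on the tool from outside, world axes, zero at the start; "torque": the same for the moment, N m; "opening": opening from 0.0 (shut) to 1.0 (fully open); "gripper_force": force on a finger pad.
Only numpy, scipy, OpenCV 4.12 (cv2) and the standard library are available. Lean on these libraries where they do the work, as an engineer would, in place of code of your own. Each camera call takes 0.05 s, during which the arm holds its last target. There are 200 camera calls.

## Working session

There is one attempt and no reset: what is moved stays moved. The work goes in short steps, Python scripts to look and compute and a tool call to move; the robot and the scene stay as the last step left them, time stands still between calls to the robot, and variables do not carry over. Pictures are saved under pics/ and viewed, at most 10 in all, crops included, and the job is handed in when it is done.

Besides the shell and the picture viewer there is one more tool, called after "Call:" by a JSON object that holds its "fn" and its "kwargs", one argument or row to a line. play_rows: Moves the arm, as the interface text tells. Its arguments: {"type":"object","properties":{"targets":{"type":"array"},"gripper":{"type":"number"},"newtons":{"type":"number"}},"required":["targets"]}

```bash
mkdir -p pics
python3 - <<'E'
from bench import *
import cv2
for n in("scene","top"):
    f=grab_frame(n); cv2.imwrite(f"pics/{n}0.png",f[:,:,::-1]); print(camera_params(n))
s=monitor.state(); print(s)
E
```

```text
{'vertical_fov': 56.31107660736408, 'cx': 285.57591653074576, 'cy': 205.31603431102837, 'dist_coeffs': array([0.034103, 0.      , 0.      , 0.      , 0.      ]), 'position': array([ -84.71785791, -612.46876236,  511.75261821]), 'rotation': array([ 0.96624545, -0.48445517, -0.79172964])}
{'vertical_fov': 43.39788973582645, 'cx': 279.512824454304, 'cy': 204.83363348916924, 'dist_coeffs': array([-0.06184997,  0.        ,  0.        ,  0.        ,  0.        ]), 'position': array([ 403.81605592, -155.84471607, 1225.51106212]), 'rotation': array([ 0.06202368, -0.06729945, -1.58841043])}
{'t': 0.1, 'qpos': array([-1.28119983e+00,  2.17678804e-01,  1.61476497e+00,  3.09661410e-05,
        1.31129192e+00, -1.12239277e-01]), 'joint_velocities': array([-0.0016008 , -0.0010557 , -0.0031918 ,  0.00202666,  0.0014837 ,
        0.00062378]), 'effort': array([-1.28633324e-03, -3.98081911e+01, -3.04970384e+01, -1.73629405e-04,
        4.27973209e-03, -4.76342677e-06]), 'tcp_pos': array([ 244.25598145, -574.56720264,  255.10327872]), 'eef_rot': array([-3.07630400e+00, -6.26525186e-01,  2.51139226e-04]), 'force': array([ 0.67638815, -0.81927641, -1.20259052]), 'torque': array([ 0.01411969, -0.02895013, -0.0077965 ]), 'gripper_force': 0.0, 'opening': 1.0025447387782827}
```

View pics/scene0.png

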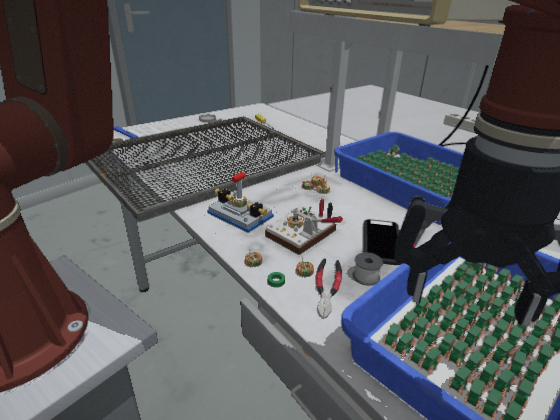

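View pics/top0.png

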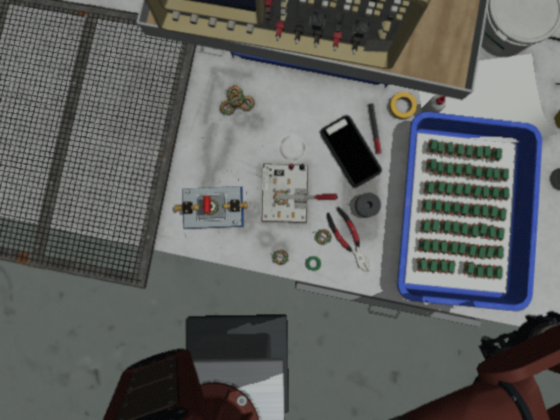

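The scene view shows the red bar at about (239,177) on the jig. In the top view the bar is at about (208,203), with brass stops at about (185,208) and (238,206).

```bash
cat > h.py <<'E'
import numpy as np, cv2
from bench import *
from scipy.spatial.transform import Rotation as R
def ray(n,px):
    c=camera_params(n); f=210/np.tan(np.radians(c['vertical_fov']/2))
    K=np.array([[f,0,c['cx']],[0,f,c['cy']],[0,0,1]])
    u=cv2.undistortPoints(np.array([[px]],float),K,c['dist_coeffs'])[0,0]
    d=R.from_rotvec(c['rotation']).apply([u[0],-u[1],-1]); return c['position'],d/np.linalg.norm(d)
def onz(n,px,z):
    o,d=ray(n,px); return o+d*(z-o[2])/d[2]
def tri(a,b):
    o,d=ray('scene',a);p,e=ray('top',b)
    s=np.linalg.lstsq(np.c_[d,-e],p-o,rcond=None)[0]; A=o+d*s[0];B=p+e*s[1]; return (A+B)/2,np.linalg.norm(A-B)
def red(im,box):
    x0,y0,x1,y1=box; c=cv2.cvtColor(im[y0:y1,x0:x1],cv2.COLOR_RGB2HSV)
    m=(((c[...,0]<6)|(c[...,0]>174))&(c[...,1]>150)&(c[...,2]>80)).astype(np.uint8)
    n,l,st,ce=cv2.connectedComponentsWithStats(m); k=1+st[1:,4].argmax()
    pts=np.argwhere(l==k)[:,::-1]+[x0,y0]
    return pts.mean(0),cv2.minAreaRect(pts.astype(np.float32)),len(pts)
E
python3 - <<'E'
from h import *
s=cv2.imread('pics/scene0.png')[:,:,::-1];t=cv2.imread('pics/top0.png')[:,:,::-1]
a=red(s,(222,165,255,195));b=red(t,(190,190,228,225));print(a,b,tri(a[0],b[0]))
box=cv2.boxPoints(b[1]);print([onz('top',p,105).round(1) for p in box], onz('top',b[0],105))
# base: blue rim in top
h=cv2.cvtColor(t[175:240,165:255],cv2.COLOR_RGB2HSV)
m=((h[...,0]>95)&(h[...,0]<125)&(h[...,1]>70)).astype(np.uint8)
pts=np.argwhere(m)[:,::-1]+[165,175];r=cv2.minAreaRect(pts.astype(np.float32));print(r,[onz('top',p,10).round(1) for p in cv2.boxPoints(r)],onz('top',r[0],10))
c=np.hstack([cv2.resize(t[175:240,165:255],None,fx=4.4,fy=6.1*4.4/6.1,interpolation=2),cv2.resize(s[160:225,195:285],None,fx=4.4,fy=4.4,interpolation=2)])
cv2.imwrite('pics/crop.png',c[:,:,::-1])
E
```

```text
(array([238.16049383, 176.66666667]), ((238.00001525878906, 176.5), (6.260990142822266, 13.86362075805664), 63.43495178222656), 81) (array([206.56862745, 204.31372549]), ((206.5, 204.0), (16.0, 7.0), 90.0), 102) (array([500.17283102,  -5.44168524, 106.32600333]), np.float64(0.833956452444758))
[array([517.9,   2.5, 105. ]), array([517.7, -12.4, 105. ]), array([483.4, -12.2, 105. ]), array([483.7,   2.8, 105. ])] [499.99272793  -4.96700886 105.        ]
((241.5829315185547, 206.48382568359375), (39.040496826171875, 2.1935982704162598), 88.40885925292969) [array([547. , -69.9,  10. ]), array([547., -75.,  10.]), array([456.5, -76.3,  10. ]), array([456.5, -71.3,  10. ])] [501.61612775 -73.15164959  10.        ]
```

View pics/crop.png

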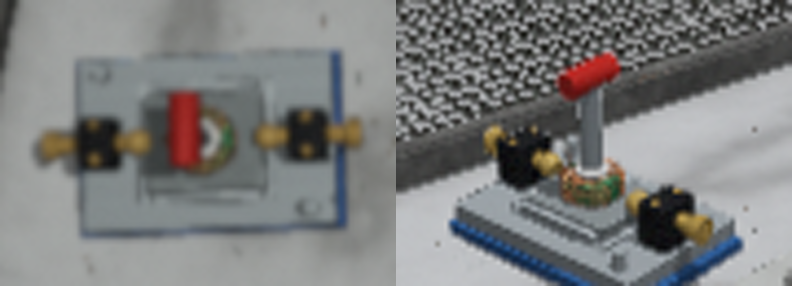

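The crop shows the plate nearly aligned with the world axes, with the bar running along world x. I'll compute the yaw from the plate corners and the stops.

Run:
```python
from h import *
q=lambda x,y,z:onz('top',(164.5+x/4.4+.1,174.5+y/4.4+.1),z)
# plate top z=22: TL,TR,BR,BL
C=[q(78,60,22),q(332,52,22),q(336,228,22),q(82,236,22)]
for c in C: print(c.round(1))
print('ctr',np.mean(C,0))
for a,b in((C[1],C[0]),(C[2],C[3])):
    d=a-b;print(np.linalg.norm(d),'yaw',np.arctan2(d[0],-d[1]) )
for a,b in((C[0],C[3]),(C[1],C[2])):
    d=a-b;print(np.linalg.norm(d),'yawx',np.arctan2(d[1],d[0]))
L,Rr=q(97,142,50),q(308,133,50);d=L-Rr;print(L,Rr,(L+Rr)/2,np.linalg.norm(d),'yaw',-np.arctan2(d[0],d[1]))
s=monitor.state();r=R.from_rotvec(s['eef_rot']);print(r.as_matrix().round(3))
```

```text
[545.2  61.8  22. ]
[546.9 -71.   22. ]
[455.1 -72.   22. ]
[453.3  60.   22. ]
ctr [500.12117109  -5.29666026  22.        ]
132.83525107280093 yaw 0.012703152828663628
132.01246557016847 yaw 0.013525428710827401
91.96408302204134 yawx 0.01895111108763685
91.85407283073454 yawx 0.010000535374807816
[499.79422025  47.15797456  50.        ] [502.40066265 -60.30462662  50.        ] [501.09744145  -6.57332603  50.        ] 107.49420539015401 yaw 0.024249659349327157
[[ 0.92   0.391 -0.001]
 [ 0.391 -0.92   0.002]
 [ 0.    -0.002 -1.   ]]
```

Call:
{"fn": "play_rows", "kwargs": {
  "targets": [
    [[0.02,0.045,0],[0,0,-0.035]],
    [[0.045,0.1,0],[0,0,-0.07]],
    [[0.07,0.155,0],[0,0,-0.11]],
    [[0.095,0.21,0],[0,0,-0.15]],
    [[0.12,0.265,0],[0,0,-0.19]],
    [[0.145,0.32,0],[0,0,-0.23]],
    [[0.17,0.375,0],[0,0,-0.27]],
    [[0.195,0.43,0],[0,0,-0.31]],
    [[0.22,0.485,0],[0,0,-0.35]],
    [[0.24,0.53,0],[0,0,-0.387]]
  ],
  "gripper": 1,
  "newtons": 80
}}

```text
t: 1.35
tcp_pos: [484.7, -42.9, 256.0]
eef_rot: [-3.141, -0.023, 0.0]
force: [1.1, -1.0, 0.5]
opening: 1.0
gripper_force: 0.0
```

Call:
{"fn": "play_rows", "kwargs": {
  "targets": [
    [[0.008,0.02,0],[0,0,0]],
    [[0.0158,0.04,0],[0,0,0]],
    [[0.0158,0.04,-0.03],[0,0,0]],
    [[0.0158,0.04,-0.06],[0,0,0]],
    [[0.0158,0.04,-0.085],[0,0,0]],
    [[0.0158,0.04,-0.085],[0,0,0]],
    [[0.0158,0.04,-0.085],[0,0,0]]
  ]
}}

```text
t: 2.22
tcp_pos: [500.7, -5.3, 172.0]
eef_rot: [3.141, 0.023, 0.001]
force: [-0.1, 0.0, -1.0]
opening: 1.0
gripper_force: 0.0
```

Run:
```python
from h import *
s=grab_frame('scene');t=grab_frame('top')
print(monitor.state()['tcp_pos'])
c=np.hstack([cv2.resize(t[165:250,155:265],None,fx=3.6,fy=3.6,interpolation=2),cv2.resize(s[140:225,185:295],None,fx=3.6,fy=3.6,interpolation=2)])
cv2.imwrite('pics/crop2.png',c[:,:,::-1])
```

```text
[501.36028001  -5.44205052 172.86286794]
```

View pics/crop2.png

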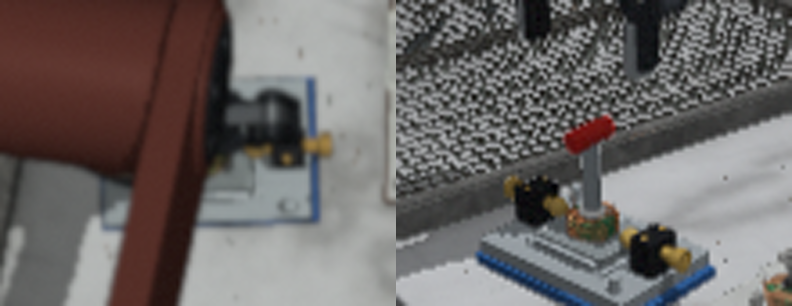

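The fingers are straddling the bar, one on each side, at about x=530 and x=640 in the scene half of the crop. Next I descend and close.

Call:
{"fn": "play_rows", "kwargs": {
  "targets": [
    [[0,0,-0.03],[0,0,0]],
    [[0,0,-0.05],[0,0,0]],
    [[0,0,-0.0605],[0,0,0]],
    [[0,0,-0.0605],[0,0,0]],
    [[0,0,-0.0605],[0,0,0]]
  ]
}}

```text
t: 2.95
tcp_pos: [501.3, -5.4, 112.0]
eef_rot: [3.141, 0.023, 0.003]
force: [-0.3, 0.4, 0.4]
opening: 1.002
gripper_force: 0.0
```

Call:
{"fn": "play_rows", "kwargs": {
  "targets": [
    [[0,0,0],[0,0,0]],
    [[0,0,0],[0,0,0]],
    [[0,0,0],[0,0,0]],
    [[0,0,0],[0,0,0]],
    [[0,0,0],[0,0,0]],
    [[0,0,0],[0,0,0]],
    [[0,0,0],[0,0,0]],
    [[0,0,0],[0,0,0]]
  ],
  "gripper": 0,
  "newtons": 80
}}

```text
t: 3.95
tcp_pos: [500.4, -5.0, 111.1]
eef_rot: [-3.141, -0.023, -0.001]
force: [-0.3, 3.5, 3.4]
opening: 0.159
gripper_force: 78.2
```

Call:
{"fn": "play_rows", "kwargs": {
  "targets": [
    [[0,0.0015,0.0003],[-0.017,0,0]],
    [[0,0.0031,0.0007],[-0.035,-0.0005,0]],
    [[0,0.0047,0.0011],[-0.052,-0.0008,0]],
    [[0,0.0047,0.0011],[-0.052,-0.0008,0]]
  ]
}}

```text
t: 4.45
tcp_pos: [499.9, -0.3, 111.6]
eef_rot: [3.089, 0.025, -0.0]
force: [0.6, -1.1, -1.1]
opening: 0.16
gripper_force: 77.9
```

Call:
{"fn": "play_rows", "kwargs": {
  "targets": [
    [[0,0.0024,0.0006],[-0.026,-0.0004,0]],
    [[0,0.0048,0.0012],[-0.052,-0.0008,0]],
    [[0,0.0072,0.0017],[-0.079,-0.0012,0]],
    [[0,0.0096,0.0021],[-0.105,-0.0016,0]],
    [[0,0.0108,0.0023],[-0.118,-0.0018,0]],
    [[0,0.0108,0.0023],[-0.118,-0.0018,0]]
  ]
}}

```text
t: 5.2
tcp_pos: [500.0, 10.7, 114.2]
eef_rot: [2.971, 0.023, 0.001]
force: [-1.7, -0.1, -1.0]
opening: 0.161
gripper_force: 78.2
```

Run:
```python
from h import *
s=grab_frame('scene')
x=monitor.state();print(x['tcp_pos'],x['force'],x['torque'])
cv2.imwrite('pics/crop3.png',cv2.resize(s[150:235,190:290],None,fx=6,fy=6,interpolation=2)[:,:,::-1])
```

```text
[500.09164542  10.61773799 114.18481859] [-0.98242166 -0.28480448  0.23627346] [0.05381004 0.22060701 0.08517911]
```

View pics/crop3.png

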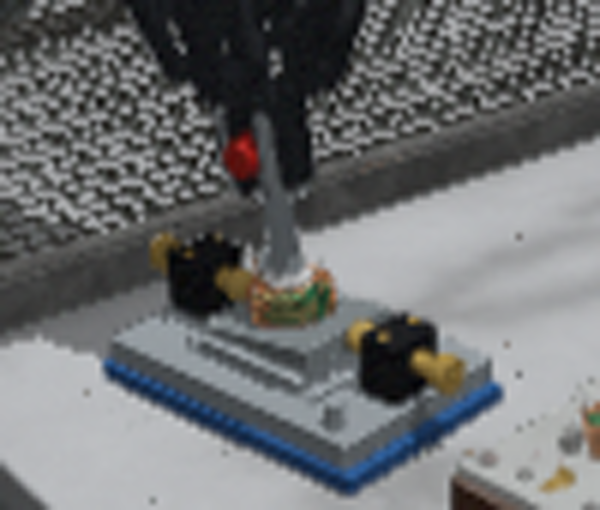

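The holder leans left with its right edge raised above the pocket and the plate still seated on the blue base. Now I rock it the other way.

Call:
{"fn": "play_rows", "kwargs": {
  "targets": [
    [[0,-0.004,-0.0007],[0.043,0.0006,0]],
    [[0,-0.0078,-0.0014],[0.085,0.0012,0]],
    [[0,-0.0117,-0.0023],[0.127,0.0018,0]],
    [[0,-0.0155,-0.0034],[0.17,0.0025,0]],
    [[0,-0.0155,-0.0034],[0.17,0.0025,0]],
    [[0,-0.0194,-0.0025],[0.213,0.0031,0]],
    [[0,-0.0233,-0.0015],[0.255,0.0037,0]],
    [[0,-0.0272,-0.0007],[0.298,0.0043,0]],
    [[0,-0.031,0.0001],[0.34,0.005,0]],
    [[0,-0.031,0.0001],[0.34,0.005,0]]
  ]
}}

```text
t: 6.5
tcp_pos: [500.9, -21.1, 114.7]
eef_rot: [-2.972, -0.02, -0.0]
force: [0.6, 0.4, 0.2]
opening: 0.157
gripper_force: 78.6
```

Run:
```python
from h import *
s=grab_frame('scene')
x=monitor.state();print(x['tcp_pos'],x['eef_rot'],x['force'],x['torque'])
cv2.imwrite('pics/crop4.png',cv2.resize(s[150:235,190:290],None,fx=6,fy=6,interpolation=2)[:,:,::-1])
```

```text
[500.85066903 -20.99316999 114.6287133 ] [-2.97283873e+00 -2.11666986e-02 -2.18628786e-04] [0.37823944 0.71932657 0.04454346] [-0.13502338 -0.11220617  0.01022176]
```

View pics/crop4.png

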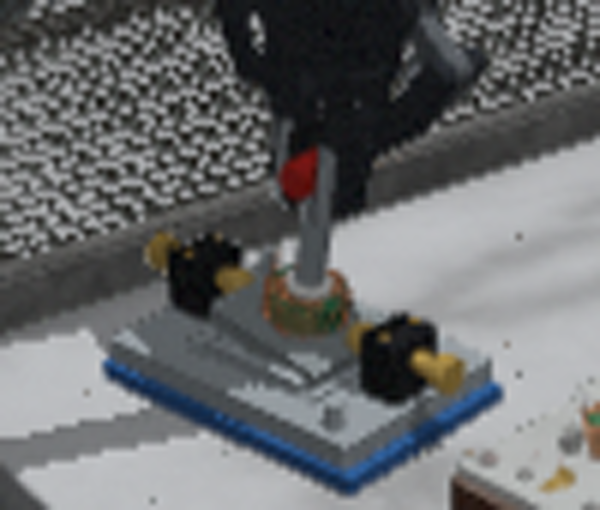

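Now it leans right, about 8° on the stem, and the nest looks seated on the blue base. I bring it back upright and start a slow lift.

Call:
{"fn": "play_rows", "kwargs": {
  "targets": [
    [[0,0.004,-0.0007],[-0.043,-0.0006,0]],
    [[0,0.0078,-0.0014],[-0.085,-0.0012,0]],
    [[0,0.0117,-0.0023],[-0.127,-0.0018,0]],
    [[0,0.0155,-0.0034],[-0.17,-0.0025,0]],
    [[0,0.0155,-0.0034],[-0.17,-0.0025,0]],
    [[0,0.0155,-0.0024],[-0.17,-0.0025,0]],
    [[0,0.0155,-0.0014],[-0.17,-0.0025,0]],
    [[0,0.0155,-0.0004],[-0.17,-0.0025,0]],
    [[0,0.0155,-0.0004],[-0.17,-0.0025,0]]
  ]
}}

```text
t: 7.68
tcp_pos: [499.6, -5.5, 113.2]
eef_rot: [-3.141, -0.022, 0.002]
force: [0.0, -1.0, -6.4]
opening: 0.16
gripper_force: 78.0
```

Call:
{"fn": "play_rows", "kwargs": {
  "targets": [
    [[0,0,0.001],[0,0,0]],
    [[0,0,0.002],[0,0,0]],
    [[0,0,0.002],[0,0,0]]
  ]
}}

```text
t: 8.05
tcp_pos: [499.0, -5.0, 114.5]
eef_rot: [-3.141, -0.023, 0.004]
force: [1.8, -0.2, -15.7]
opening: 0.161
gripper_force: 78.1
```

The pull is near the nest's limit, so I lower it again and rock further, to 13° each way.

Call:
{"fn": "play_rows", "kwargs": {
  "targets": [
    [[0,0,-0.0025],[0,0,0]],
    [[0,0,-0.005],[0,0,0]],
    [[0,0.005,-0.0037],[-0.056,-0.0008,0]],
    [[0,0.0103,-0.0024],[-0.113,-0.0016,0]],
    [[0,0.0159,-0.0013],[-0.174,-0.0025,0]],
    [[0,0.0208,-0.0007],[-0.227,-0.0033,0]],
    [[0,0.0208,-0.0007],[-0.227,-0.0033,0]]
  ]
}}

```text
t: 8.93
tcp_pos: [501.3, 16.4, 116.2]
eef_rot: [2.915, 0.024, 0.006]
force: [0.7, 0.2, -4.4]
opening: 0.159
gripper_force: 79.3
```

Call:
{"fn": "play_rows", "kwargs": {
  "targets": [
    [[0,-0.0049,-0.0006],[0.053,0.0008,0]],
    [[0,-0.0105,-0.0017],[0.114,0.0017,0]],
    [[0,-0.0158,-0.003],[0.171,0.0025,0]],
    [[0,-0.0208,-0.0043],[0.227,0.0033,0]],
    [[0,-0.0258,-0.003],[0.283,0.0041,0]],
    [[0,-0.0311,-0.0017],[0.34,0.005,0]],
    [[0,-0.0367,-0.0006],[0.401,0.0058,0]],
    [[0,-0.0416,0],[0.454,0.0066,0]],
    [[0,-0.0416,0],[0.454,0.0066,0]]
  ]
}}

```text
t: 10.05
tcp_pos: [501.1, -27.2, 116.0]
eef_rot: [-2.914, -0.018, -0.001]
force: [0.3, 1.2, -2.6]
opening: 0.159
gripper_force: 79.4
```

Back to upright, then lift in small steps.

Call:
{"fn": "play_rows", "kwargs": {
  "targets": [
    [[0,0.0049,-0.0006],[-0.053,-0.0008,0]],
    [[0,0.0105,-0.0017],[-0.114,-0.0017,0]],
    [[0,0.0158,-0.003],[-0.171,-0.0025,0]],
    [[0,0.0208,-0.0043],[-0.227,-0.0033,0]],
    [[0,0.0208,-0.0043],[-0.227,-0.0033,0]],
    [[0,0.0208,-0.003],[-0.227,-0.0033,0]],
    [[0,0.0208,-0.0015],[-0.227,-0.0033,0]],
    [[0,0.0208,0],[-0.227,-0.0033,0]],
    [[0,0.0208,0],[-0.227,-0.0033,0]]
  ]
}}

```text
t: 11.18
tcp_pos: [499.5, -5.5, 114.4]
eef_rot: [-3.141, -0.022, 0.002]
force: [1.0, 0.3, -7.4]
opening: 0.162
gripper_force: 78.8
```

Call:
{"fn": "play_rows", "kwargs": {
  "targets": [
    [[0,0,0.001],[0,0,0]],
    [[0,0,0.002],[0,0,0]],
    [[0,0,0.002],[0,0,0]]
  ]
}}

```text
t: 11.55
tcp_pos: [500.2, -5.2, 117.6]
eef_rot: [-3.141, -0.023, 0.001]
force: [-0.9, 0.5, -6.5]
opening: 0.162
gripper_force: 78.8
```

Call:
{"fn": "play_rows", "kwargs": {
  "targets": [
    [[0,0,0.001],[0,0,0]],
    [[0,0,0.002],[0,0,0]],
    [[0,0,0.003],[0,0,0]],
    [[0,0,0.003],[0,0,0]]
  ]
}}

```text
t: 12.05
tcp_pos: [501.0, -5.3, 121.1]
eef_rot: [3.141, 0.023, 0.003]
force: [-1.0, -0.4, -2.0]
opening: 0.16
gripper_force: 79.2
```

Free now (2 N, just the holder's weight). Lift to about 48 mm.

Call:
{"fn": "play_rows", "kwargs": {
  "targets": [
    [[0,0,0.004],[0,0,0]],
    [[0,0,0.01],[0,0,0]],
    [[0,0,0.017],[0,0,0]],
    [[0,0,0.024],[0,0,0]],
    [[0,0,0.031],[0,0,0]],
    [[0,0,0.036],[0,0,0]],
    [[0,0,0.038],[0,0,0]],
    [[0,0,0.038],[0,0,0]],
    [[0,0,0.038],[0,0,0]]
  ]
}}

```text
t: 13.18
tcp_pos: [499.9, -5.2, 157.8]
eef_rot: [-3.141, -0.023, 0.001]
force: [0.7, -0.0, -3.2]
opening: 0.159
gripper_force: 79.4
```

Run:
```python
from h import *
s=grab_frame('scene')
x=monitor.state();print(x['tcp_pos'],x['eef_rot'],x['force'],x['joint_velocities'].round(3))
cv2.imwrite('pics/crop5.png',cv2.resize(s[135:235,185:295],None,fx=5.5,fy=5.5,interpolation=2)[:,:,::-1])
```

```text
[499.96322207  -5.16961468 157.83045052] [-3.14137444e+00 -2.32132446e-02  1.00752991e-03] [-0.27047149 -0.1453072  -3.42029573] [ 0.    -0.    -0.001  0.004  0.001 -0.001]
```

View pics/crop5.png

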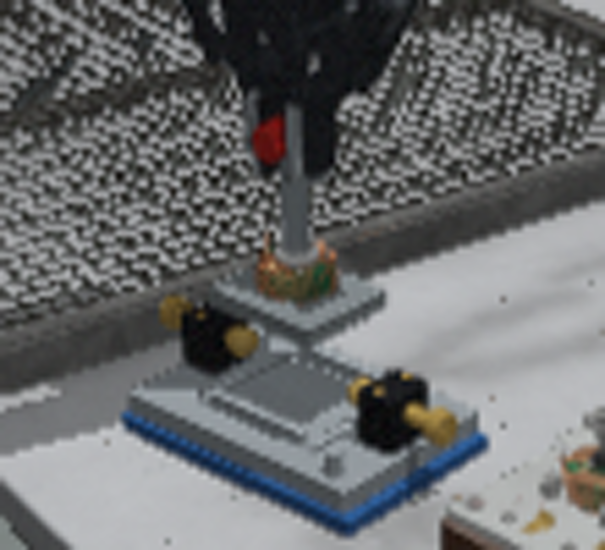

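The holder hangs upright above the nest, with the foot at about (300,300) clear of the empty pocket, and the plate is seated on the blue base.

```bash
python3 -c "
from bench import *
print(job_done())"
```

```text
the job is handed in; nothing more can be done
None
```

The holder came free after I rocked it to both sides. I handed the job in with it gripped upright about 47 mm above the pocket floor and the nest seated; no verdict came back, and I did not measure how far the stops moved.

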